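# Press a chilled wax block home in the microtome clamp and hold it

### The job

Take the wax block that is chilling on the ice pack and set it in the block clamp, wax face up and its label end towards the thumbscrew. Press it down against the sprung ejector until its plastic back sits level and firmly on the hard seat, without forcing it, and hold it down there: the program finishes while the gripper is still holding the block pressed home, so that I can tighten the thumbscrew. Leave the mould, the other block and the forceps alone.

Things in the scene. Friction and masses are not known exactly. Their poses are not given: they have to be found in the camera images.
- block: The block to clamp: flat plastic tissue cassette with a cream wax block on top, wax up on the ice pack. Plastic 28 (x) by 40 (y) by 6 mm thick, wax 24 x 30 mm, 12 mm high in all; 16 to 30 g. Origin: centre of the underside; z up, y along its length to the label end (slanted face, with an 8 mm strip free of wax). Grasp it across the 28 mm width, low on the plastic long sides.
- label_end (a point): Point at the label end of the block, 18 mm along +y from the block's origin and 3 mm above its underside.
- ice_pack: Hard-shelled light blue gel pack, 68 x 115 x 22 mm, lying flat and loose on the bench, about 0.5 kg, the block on its flat top. Origin: centre of the underside, long side along y.
- clamp: Metal block clamp fixed to the bench: foot 62 x 100 x 8 mm, neck and two steel jaws 24 mm wide (x), 34 mm below z 13, so fingers on the block's long sides pass down beside it. Jaws stand across y, inner faces 43 mm apart, tops 47 mm above the bench with a 3 mm lead-in bevel; they do not move. Thumbscrew: see its point. Origin: centre of the foot's underside; z up, y to the thumbscrew.
- thumbscrew (a point): Centre of the outer end of the black knurled thumbscrew, 17 mm in diameter, lying along the clamp's y axis; 71 mm from the clamp's centre, 33 mm above the bench. Not to be turned.
- seat: The hard stop: flat dark steel seat, 24 x 41.6 mm, between the jaws. Origin: centre of its upper face; axes as the clamp's. Its height is set by a worker and differs from time to time, 38 to 42 mm above the bench. The block is home when its underside lies on this face; feel for it by force.
- ejector (a joint): Travel of the sprung ejector pin in the middle of the seat (m): 0 = out, head 7 mm above the seat; about 0.007 with a block on the seat. It pushes up with 3 N when out, rising evenly to 9 N at seat level, and lifts a block that is let go; past that the force rises suddenly as the seat takes the load. About 15 N down in all is right; over 45 N harms the block.
- ejector_head (a point): Centre of the flat top of the ejector pin.
- mould: Bystander: stainless base mould, 31 x 43 x 12 mm, lying on the bench. Origin: centre of its underside.
- other_block: Bystander: another wax block like the first, lying directly on the bench, not on the ice pack. Origin: centre of its underside.
- forceps: Bystander: thin steel forceps, 127 mm long, 9 mm high, lying on the bench. Origin: centre of its underside.

How it is judged:
On the way:
1. the block has been lifted clear of the ice pack (contact force between block and ice_pack below 0.05 N and z of block in the frame of ice_pack above 0.035 m), for 0.1 s.
At the end, for the whole second after the job is handed in: Block home in the clamp: underside within 1 mm of the seat, tilt under 0.07 rad, in line within 0.12 rad, centred within 4 mm across and 2.5 mm along, label end to the thumbscrew, ejector in over 6 mm, 2 to 30 N between block and seat, fingers still on the block (over 3 N) (z of block in the frame of seat between -0.0015 and 0.001 m and x of block in the frame of seat between -0.004 and 0.004 m and y of block in the frame of seat between -0.0025 and 0.0025 m and y of label_end in the frame of seat above 0.01 m and angle between block's own z axis and vertical below 0.07 rad and angle between the y axis of block and the y axis of seat, either way round below 0.12 rad and value of joint ejector above 0.006 m and contact force between block and seat between 2 and 30 N and contact force between the fingers and block above 3 N); the arm keeps its last pose, push and grip.
It fails at once if the block is pressed into the seat with more than 45 N (contact force between block and seat above 45 N).
It fails at once if the mould is moved by more than 20 mm (distance of mould from where it was at the start of the episode above 0.02 m).
It fails at once if the other block is moved by more than 20 mm (distance of other_block from where it was at the start of the episode above 0.02 m).
It fails at once if the forceps is moved by more than 20 mm (distance of forceps from where it was at the start of the episode above 0.02 m).
It also fails if it takes over 38 s, if anything falls off the work surface, if the arm or the gripper's body presses on something with over 40 N, if the wrist force passes 120 N, or if a joint passes its speed limit or range.

### The arm

A 7-joint arm with a two-finger parallel gripper is mounted at the origin on a cart in front of the work surface, level with it; the furniture and walls round the work are solid. World frame = base frame: x ahead of the robot, y to its left, z up, the work surface at z = 0. Lengths are in m, angles in rad, forces in N, time in s.
With the tool pointing down it reaches from about 0.4 to 0.85 m from the base axis. Payload 6.9 kg.
Tool frame: the origin (TCP) lies at the centre of the arm's flange, where the gripper is bolted on; the fingertips stand 173 mm ahead of it and the grasp point (between the pads) lies ahead of it (manip.grasp_offset is the z of the grasp point in the tool frame, in m); z points along the fingers, y is the line along which they close (so a half turn about z gives the same grasp; the last joint's range is limited). The gripper opens to 85 mm and grips with 20 to 120 N. Pads are 22 mm wide; open, the fingers measure 114 mm over their backs; the gripper's body (76 mm by 85 mm) begins 54 mm behind the grasp point. The pads swing forward as they close: fully open they stand 13 mm farther back than shut.
Start: joints at [-1.03, 0.507, -0.238, 1.5, 0.126, 1.149, -0.155], TCP at [0.264, 0.567, 0.405] pointing down, gripper open.
Joint ranges: [-3.08, 3.08], [-0.24, 2.05], [-1.43, 1.35], [0, 2.5], [-1.52, 4.66], [0.17, 1.96], [-2.89, 2.89]. Speed limits (rad/s): [2.39, 2.39, 3.14, 3.14, 3.14, 3.14, 3.14].

### API

Orientations are given as a unit quaternion [x, y, z, w].
In Python, from workcell import telemetry, viewer, workorder, manip gives the robot as it stands. The module is installed in compiled form; this text tells all that it offers.
- The arm moves only by the shell command python3 -m crank 'ROWS' [OPENING]. ROWS is JSON, a list of rows, each an object of numbers: "dx", "dy", "dz": the shift along the world's x, y, z in cm; "rx", "ry", "rz": the turn, a rotation vector about the world's x, y, z in rad. In form: [{"dx": .., "dy": .., "dz": .., "rx": .., "ry": .., "rz": ..}, ...]. A call has 1 to 20 rows; each row shifts and turns the commanded pose from where the row before left it; what a row does not reach is not made up. A row lasts 1/12 s, in which the tool goes at most 41.7 mm and 7.16 degrees, less where a joint would pass 70% of its speed; a pose out of reach is approached as far as the arm can. A call is refused whole if a number of a shift passes 4.17 or a number of a turn 0.125, either way. A call with a gripper value outside its range is refused whole. OPENING is the opening, from 0 (shut) to 1 (fully open), set as the call begins (- or left out, the last holds). The fingers move at their own pace and stop on an object; the grip force is fixed at half the most. Time passes only in rows, so rows that do not move let the fingers close. It gives the time, the measured TCP pose, the force, the opening and the grip force at its end, in the units of the state.
- telemetry.state(): the state, without advancing time (a new reading comes with each control period).
- viewer.read_camera(name): name is "scene" or "top" or "wrist"; returns (picture, depth): 480x640x3 uint8, blue, green, red; 480x640 float32, m along the optical axis (not along the pixel's ray), 0 where there is no reading.
- viewer.get_calibration(name): a dict with "camera_matrix" (3x3 intrinsics, pixels), "R" (3x3) and "t" (3): a world point X has camera coordinates R X + t; the wrist camera has in their place "mount" (4x4, takes a point from camera to tool coordinates, whose origin is the TCP and whose axes are the flange's). Camera axes: x right, y down, z forward; pixel columns grow to the right and rows downward; lengths in m; the calibration is good to about 2 mm. A picture is of the moment at which its call begins: read the wrist's pose just before it. get_calibration takes no time and is no camera call.
- workorder.finish_job(): hands the job in; it is judged then, once.
The state is a dict: "t": time; "joints": joint angles; "joint_vel": joint speeds; "tau": joint torques, N m; "eef_pos": TCP position; "tool_rot": TCP orientation; "ft_force": force on the tool from outside, world axes, zero at the start; "moment": the same for the moment, N m; "opening": finger opening in m; "grip_force": force on a finger pad.
Only numpy, scipy, OpenCV 4.12 (cv2) and the standard library are available. Lean on these libraries where they do the work, as an engineer would, in place of code of your own. Each camera call takes 0.05 s, during which the arm holds its last target. There are 200 camera calls.

## Working session

There is one attempt and no reset: what is moved stays moved. The work goes in short steps, Python scripts to look and compute and a shell command to move; the robot and the scene stay as the last step left them, time stands still between calls to the robot, and variables do not carry over. Pictures are saved under pics/ and viewed, at most 12 in all, crops included, and the job is handed in when it is done.

```bash
mkdir -p pics; cat > h.py <<'E'
import numpy as np, cv2
from workcell import telemetry, viewer, workorder, manip
from scipy.spatial.transform import Rotation as Ro
def snap(n,f):
    s=telemetry.state(); p,d=viewer.read_camera(n); cv2.imwrite(f'pics/{f}.png',p); np.savez(f'{f}.npz',p=p,d=d,pos=s['eef_pos'],q=s['tool_rot'],n=n)
    return p,d
def world(f,pts,z=None):
    a=np.load(f'{f}.npz'); n=str(a['n']); c=viewer.get_calibration(n); K=np.array(c['camera_matrix'])
    if n=='wrist':
        M=np.array(c['mount']); T=Ro.from_quat(a['q']).as_matrix(); R=T@M[:3,:3]; o=T@M[:3,3]+a['pos']
    else:
        R=np.array(c['R']).T; o=-R@np.array(c['t'])
    out=[]
    for u,v in pts:
        r=R@np.linalg.solve(K,[u,v,1.])
        if z is None: dd=float(np.median(a['d'][int(v)-1:int(v)+2,int(u)-1:int(u)+2]))
        else: dd=(z-o[2])/r[2]
        out.append(o+r*dd)
    return np.array(out)
E
python3 - <<'E'
from h import *
snap('top','top0');snap('scene','sc0')
s=telemetry.state();print(s,manip.grasp_offset)
a=np.hstack([cv2.imread('pics/top0.png')]);
E
```

```text
{'t': 0.1, 'joints': array([-1.02948641,  0.50826347, -0.23755301,  1.50101845,  0.12566578,
        1.14890252, -0.15482006]), 'joint_vel': array([-9.23475408e-05, -2.29874112e-03, -9.49233413e-04, -3.73254895e-03,
        6.49550478e-04, -1.16766478e-03,  1.53452578e-03]), 'tau': array([-4.57221424e-03, -6.21842480e+01, -2.19445892e+00, -2.50211799e+01,
        1.25918651e-02,  7.79221620e-03, -1.45728285e-05]), 'eef_pos': array([0.26381761, 0.56640642, 0.40391607]), 'tool_rot': array([ 2.16187080e-01,  9.76351628e-01, -7.83001943e-04, -1.80645427e-04]), 'ft_force': array([-0.41090815, -0.47215973,  0.03171726]), 'moment': array([ 0.03868497,  0.07247287, -0.06798138]), 'grip_force': 0.0, 'opening': 0.08558317759244627} 0.1547
```

View pics/top0.png

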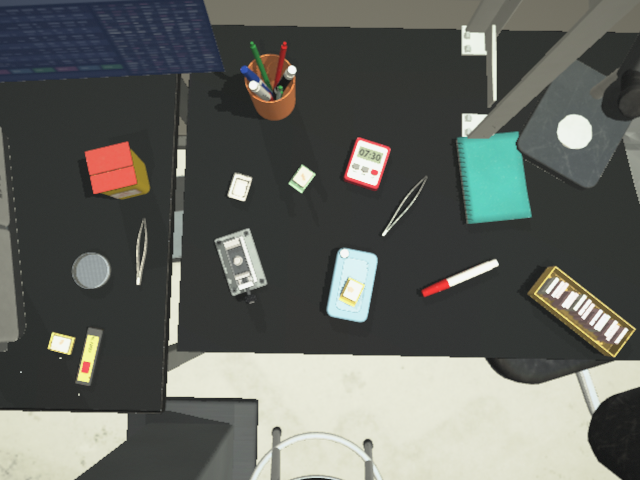

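View pics/sc0.png

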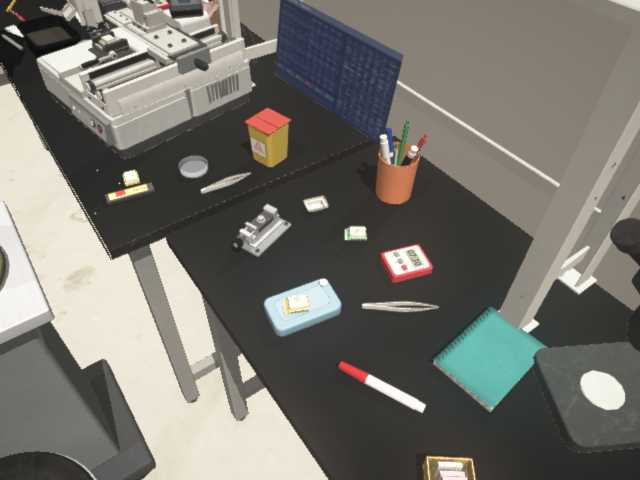

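The ice pack is at about (353,285) in the top view with the block at (351,290). The clamp is at (241,262), with its thumbscrew at (252,298). Next I'll enlarge both.

```bash
python3 - <<'E'
from h import *
p=cv2.imread('pics/top0.png')
a=cv2.resize(p[230:310,205:275],None,fx=5.6,fy=5.6,interpolation=cv2.INTER_CUBIC)
b=cv2.resize(p[260:320,325:377],None,fx=7.5,fy=7.5,interpolation=cv2.INTER_CUBIC)
c=np.zeros((450,790,3),np.uint8);c[:a.shape[0],:a.shape[1]]=a;c[:b.shape[0],400:400+b.shape[1]]=b;cv2.imwrite('pics/c0.png',c)
print(world('top0',[(353,285),(351,290),(241,262),(240,262),(252,300),(300,300)]))
print(viewer.get_calibration('top'),viewer.get_calibration('wrist'))
E
```

```text
[[ 0.48455676 -0.39882486  0.03251452]
 [ 0.47648981 -0.39572165  0.03248316]
 [ 0.51760721 -0.21837096  0.03826831]
 [ 0.51752613 -0.21688656  0.0391233 ]
 [ 0.45740101 -0.2379272   0.03827784]
 [ 0.45856013 -0.31325794 -0.00091168]]
{'camera_matrix': array([[546.93001037,   0.        , 314.96369365],
       [  0.        , 546.93001037, 240.14660681],
       [  0.        ,   0.        ,   1.        ]]), 'R': array([[ 0.02010314, -0.9997971 , -0.00127615],
       [-0.99481482, -0.01987565, -0.09974179],
       [ 0.09969619,  0.00327465, -0.99501254]]), 't': array([-0.34731075,  0.54944979,  0.86438818])} {'camera_matrix': array([[341.31094473,   0.        , 320.10280865],
       [  0.        , 341.31094473, 235.6646071 ],
       [  0.        ,   0.        ,   1.        ]]), 'mount': array([[ 6.51140368e-04, -9.55641104e-01, -2.94532947e-01,
         7.42378029e-02],
       [ 9.99999636e-01,  4.59609707e-04,  7.19505931e-04,
        -7.98356481e-04],
       [-5.52219241e-04, -2.94533308e-01,  9.55641055e-01,
         3.23614235e-02],
       [ 0.00000000e+00,  0.00000000e+00,  0.00000000e+00,
         1.00000000e+00]])}
```

View pics/c0.png

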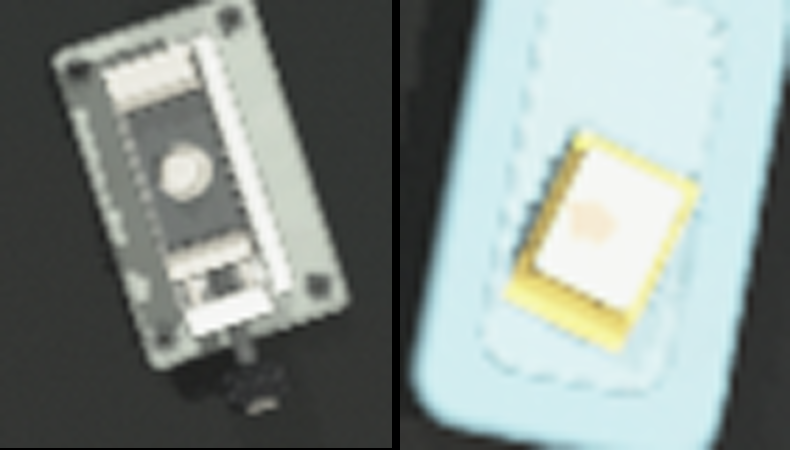

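The clamp crop shows the ejector head at (186,172), with the far jaw above it and the thumbscrew end at (262,408). The block crop shows its label end low and to the left, with corners (505,290), (615,350), (582,132) and (698,187).

```bash
cat >> h.py <<'E'
def yaw(v): return np.degrees(np.arctan2(v[1],v[0]))
E
python3 - <<'E'
from h import *
C=lambda L:[(325+(x-400)/7.5,260+y/7.5) for x,y in L]
D=lambda L:[(205+x/5.6,230+y/5.6) for x,y in L]
b=world('top0',C([(505,290),(615,350),(582,132),(698,187)]),z=.027)
w=world('top0',C([(537,272),(628,312),(595,137),(690,190)]),z=.034)
for q in(b,w): print(q.mean(0),'yaw',yaw(q[:2].mean(0)-q[2:].mean(0)),np.linalg.norm(q[0]-q[1]),np.linalg.norm(q[0]-q[2]))
h=world('top0',D([(186,172)]),z=.047)[0];t=world('top0',D([(262,408)]),z=.033)[0]
j=world('top0',D([(110,100),(195,80),(168,263),(250,243)]),z=.047)
f=world('top0',D([(55,55),(240,0),(150,367),(350,300)]),z=.008)
print('head',h,'thumb',t,yaw(t-h),'foot',f.mean(0),yaw(f[2:].mean(0)-f[:2].mean(0)),'jaw',j.mean(0),yaw(j[2:].mean(0)-j[:2].mean(0)))
s=telemetry.state();T=Ro.from_quat(s['tool_rot']).as_matrix();print('tool x,y yaw',yaw(T[:,0]),yaw(T[:,1]))
E
```

```text
[ 0.47344227 -0.39720014  0.027     ] yaw 154.25159594584795 0.02682770815426095 0.037844603152660174
[ 0.47598817 -0.39937527  0.034     ] yaw 155.70976105949046 0.021142587951811516 0.03139284342233898
head [ 0.51906143 -0.21508163  0.047     ] thumb [ 0.45278701 -0.23711796  0.033     ] -161.60797463255864 foot [ 0.51917408 -0.21331032  0.008     ] -159.64134686093718 jaw [ 0.51923581 -0.21356792  0.047     ] -159.02837400930895
tool x,y yaw 155.0296312192354 65.02963252648843
```

```bash
python3 - <<'E'
from h import *
U,V=np.meshgrid(np.arange(640),np.arange(480))
for n in('sc0','top0'):
    a=np.load(n+'.npz');c=viewer.get_calibration(str(a['n']));K=c['camera_matrix'];R=np.array(c['R'])
    r=np.stack([U,V,U*0+1],-1)@np.linalg.inv(K).T*a['d'][...,None]
    X=((r-np.array(c['t']))@R)[a['d']>0]
    for y0 in np.arange(-.5,.8,.1):
        print(n,round(y0,1),[round(float(X[m][:,2].max()),2) if (m:=(abs(X[:,1]-y0-.05)<.05)&(abs(X[:,0]-x0-.05)<.05)).sum() else None for x0 in np.arange(.1,.8,.1)])
E
```

```text
sc0 -0.5 [None, None, 0.0, 0.04, 0.02, 0.02, 0.02]
sc0 -0.4 [None, None, 0.0, 0.04, 0.03, 0.02, 0.13]
sc0 -0.3 [-0.74, -0.73, 0.0, 0.05, 0.05, 0.01, 0.15]
sc0 -0.2 [0.0, -0.73, 0.0, 0.01, 0.05, 0.01, 0.0]
sc0 -0.1 [0.01, 0.0, 0.0, 0.01, 0.01, 0.1, 0.0]
sc0 -0.0 [0.01, 0.0, 0.01, 0.02, 0.02, 0.1, 0.0]
sc0 0.1 [0.0, 0.0, 0.17, 0.17, 0.2, 0.19, 0.17]
sc0 0.2 [-0.73, 0.0, 0.17, 0.17, 0.26, 0.25, 0.22]
sc0 0.3 [-0.73, 0.0, 0.14, 0.2, 0.25, 0.19, 0.21]
sc0 0.4 [-0.73, 0.0, 0.11, 0.2, 0.22, None, 0.16]
sc0 0.5 [-0.73, 0.0, 0.0, 0.1, 0.12, None, None]
sc0 0.6 [-0.73, 0.0, 0.07, 0.07, -0.73, None, None]
sc0 0.7 [-0.73, 0.0, 0.07, 0.07, 0.11, 0.1, 0.05]
top0 -0.5 [-0.73, -0.73, 0.01, 0.04, 0.03, 0.02, 0.02]
top0 -0.4 [-0.56, -0.73, 0.0, 0.04, 0.03, 0.02, 0.13]
top0 -0.3 [-0.73, -0.73, 0.0, 0.05, 0.05, 0.02, 0.15]
top0 -0.2 [-0.18, -0.73, 0.0, 0.01, 0.05, 0.01, 0.0]
top0 -0.1 [-0.17, 0.0, 0.01, 0.01, 0.01, 0.1, 0.0]
top0 -0.0 [-0.16, 0.0, 0.02, 0.02, 0.02, 0.1, 0.01]
top0 0.1 [-0.16, 0.0, 0.08, 0.08, 0.06, 0.06, 0.07]
top0 0.2 [-0.73, None, None, None, None, None, 0.0]
top0 0.3 [-0.73, None, None, None, None, None, None]
top0 0.4 [-0.73, None, None, None, None, None, None]
top0 0.5 [-0.73, None, None, None, None, None, None]
top0 0.6 [None, None, None, None, None, None, None]
top0 0.7 [None, None, None, None, None, None, None]
```

```bash
python3 -m crank '[{"dx":1,"dy":-1,"dz":2},{"dx":1,"dy":-2.5,"dz":2},{"dx":1,"dy":-3.5,"dz":1.5},{"dx":1.3,"dy":-3.7},{"dx":1.3,"dy":-3.7},{"dx":1.3,"dy":-3.7},{"dx":1.3,"dy":-3.7},{"dx":1.3,"dy":-3.7},{"dx":1.3,"dy":-3.7},{"dx":1.3,"dy":-3.7},{"dx":1.3,"dy":-3.7},{"dx":1,"dy":-3.7},{"dx":1,"dy":-3.7},{"dx":1,"dy":-3.7},{"dx":1,"dy":-3.7},{"dx":1,"dy":-3.7}]' -
```

```text
schema error: expected keys dx, dy, dz, rx, ry, rz
```

```bash
python3 -m crank '[{"dx":1,"dy":-1,"dz":2,"rx":0,"ry":0,"rz":0},{"dx":1,"dy":-2.5,"dz":2,"rx":0,"ry":0,"rz":0},{"dx":1,"dy":-3.5,"dz":1.5,"rx":0,"ry":0,"rz":0},{"dx":1.3,"dy":-3.7,"dz":0,"rx":0,"ry":0,"rz":0},{"dx":1.3,"dy":-3.7,"dz":0,"rx":0,"ry":0,"rz":0},{"dx":1.3,"dy":-3.7,"dz":0,"rx":0,"ry":0,"rz":0},{"dx":1.3,"dy":-3.7,"dz":0,"rx":0,"ry":0,"rz":0},{"dx":1.3,"dy":-3.7,"dz":0,"rx":0,"ry":0,"rz":0},{"dx":1.3,"dy":-3.7,"dz":0,"rx":0,"ry":0,"rz":0},{"dx":1.3,"dy":-3.7,"dz":0,"rx":0,"ry":0,"rz":0},{"dx":1.3,"dy":-3.7,"dz":0,"rx":0,"ry":0,"rz":0},{"dx":1,"dy":-3.7,"dz":0,"rx":0,"ry":0,"rz":0},{"dx":1,"dy":-3.7,"dz":0,"rx":0,"ry":0,"rz":0},{"dx":1,"dy":-3.7,"dz":0,"rx":0,"ry":0,"rz":0}]' -
```

```text
t: 1.27
eef_pos: [0.4278, 0.0876, 0.4596]
tool_rot: [0.216, 0.976, -0.0, -0.0]
ft_force: [1.6, 1.0, -0.1]
opening: 0.0853
grip_force: 0.0
```

```bash
python3 -m crank '[{"dx":0.34,"dy":-3.5,"dz":-1.3,"rx":0,"ry":0,"rz":0},{"dx":0.34,"dy":-3.5,"dz":-1.3,"rx":0,"ry":0,"rz":0},{"dx":0.34,"dy":-3.5,"dz":-1.3,"rx":0,"ry":0,"rz":0},{"dx":0.34,"dy":-3.5,"dz":-1.3,"rx":0,"ry":0,"rz":0},{"dx":0.34,"dy":-3.5,"dz":-1.3,"rx":0,"ry":0,"rz":0},{"dx":0.34,"dy":-3.5,"dz":-1.3,"rx":0,"ry":0,"rz":0},{"dx":0.34,"dy":-3.5,"dz":-1.3,"rx":0,"ry":0,"rz":0},{"dx":0.34,"dy":-3.5,"dz":-1.3,"rx":0,"ry":0,"rz":0},{"dx":0.34,"dy":-3.5,"dz":-1.3,"rx":0,"ry":0,"rz":0},{"dx":0.34,"dy":-3.5,"dz":-1.3,"rx":0,"ry":0,"rz":0},{"dx":0.34,"dy":-3.5,"dz":-1.3,"rx":0,"ry":0,"rz":0},{"dx":0.34,"dy":-3.5,"dz":-1.3,"rx":0,"ry":0,"rz":0},{"dx":0.34,"dy":-3.5,"dz":-1.3,"rx":0,"ry":0,"rz":0},{"dx":0.34,"dy":-3.2,"dz":-1.3,"rx":0,"ry":0,"rz":0},{"dx":0,"dy":0,"dz":0,"rx":0,"ry":0,"rz":0},{"dx":0,"dy":0,"dz":0,"rx":0,"ry":0,"rz":0}]' -
python3 -c "
from h import *
snap('wrist','w1')"
```

```text
t: 2.6
eef_pos: [0.4744, -0.3992, 0.2759]
tool_rot: [0.218, 0.976, 0.0, -0.001]
ft_force: [-0.2, 1.1, -0.4]
opening: 0.0857
grip_force: 0.0
```

View pics/w1.png

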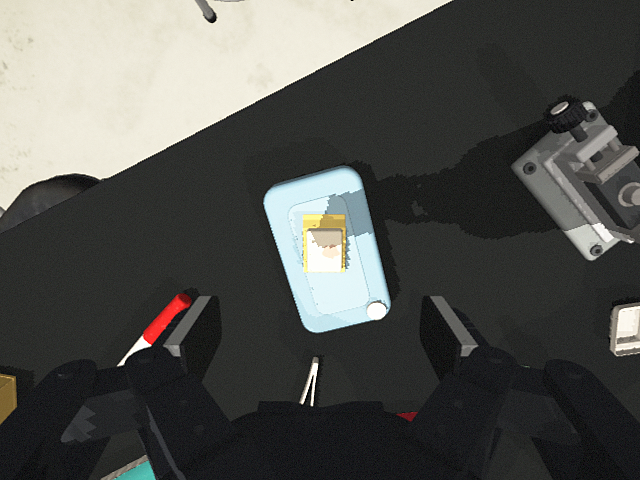

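The block is at columns 303–346 and rows 214–272, already in line with the tool, and its label end is up. I'll take a closer crop.

```bash
python3 - <<'E'
from h import *
p=cv2.imread('pics/w1.png')
a=cv2.resize(p[205:280,290:360],None,fx=7.5,fy=7.5,interpolation=cv2.INTER_CUBIC);cv2.imwrite('pics/c1.png',a)
print(world('w1',[(325,219),(325,250),(290,300),(280,250),(310,265)]))
E
```

```text
[[ 0.45897951 -0.38912165  0.0216628 ]
 [ 0.47544315 -0.39692635  0.03243601]
 [ 0.51298959 -0.44459641 -0.00168204]
 [ 0.46647116 -0.42714704  0.01903162]
 [ 0.48085169 -0.41043428  0.03225295]]
```

View pics/c1.png

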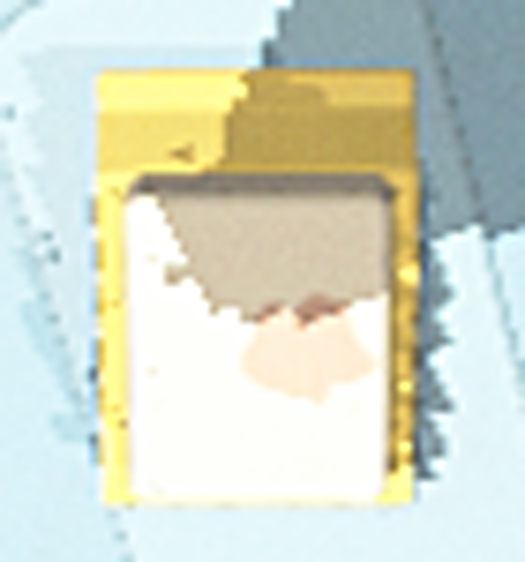

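```bash
python3 - <<'E'
from h import *
g=lambda x,y:(290+(x+.5)/7.5-.5,205+(y+.5)/7.5-.5)
lab=world('w1',[g(97,72),g(413,72)],z=.0215); far=world('w1',[g(104,503),g(413,503)],z=.0275)
c=(lab.mean(0)+far.mean(0))/2
print(c,yaw(lab.mean(0)-far.mean(0)),np.linalg.norm((lab.mean(0)-far.mean(0))[:2]),np.linalg.norm(lab[0]-lab[1]))
a=np.load('w1.npz');T=Ro.from_quat(a['q']).as_matrix();print(yaw(T[:,0]),T.T@(c-a['pos']),T[:,2])
E
```

```text
[ 0.47329293 -0.39669831  0.0245    ] 155.42271008002524 0.03892401667331831 0.028144114328720833
154.8336989625975 [0.00135557 0.0018686  0.25140606] [-2.64135197e-03  9.46194177e-04 -9.99996064e-01]
```

```bash
python3 -m crank '[{"dx":-0.1,"dy":0.25,"dz":-1.5,"rx":0,"ry":0,"rz":0},{"dx":0,"dy":0,"dz":-2,"rx":0,"ry":0,"rz":0.01},{"dx":0,"dy":0,"dz":-2,"rx":0,"ry":0,"rz":0},{"dx":0,"dy":0,"dz":-1,"rx":0,"ry":0,"rz":0},{"dx":0,"dy":0,"dz":-0.5,"rx":0,"ry":0,"rz":0},{"dx":0,"dy":0,"dz":0,"rx":0,"ry":0,"rz":0},{"dx":0,"dy":0,"dz":0,"rx":0,"ry":0,"rz":0}]' 0.5
python3 -c "
from h import *
snap('wrist','w2')"
```

```text
t: 3.23
eef_pos: [0.4749, -0.3947, 0.2085]
tool_rot: [0.211, 0.977, -0.0, 0.0]
ft_force: [-1.4, -0.0, 0.8]
opening: 0.0425
grip_force: 0.0
```

View pics/w2.png

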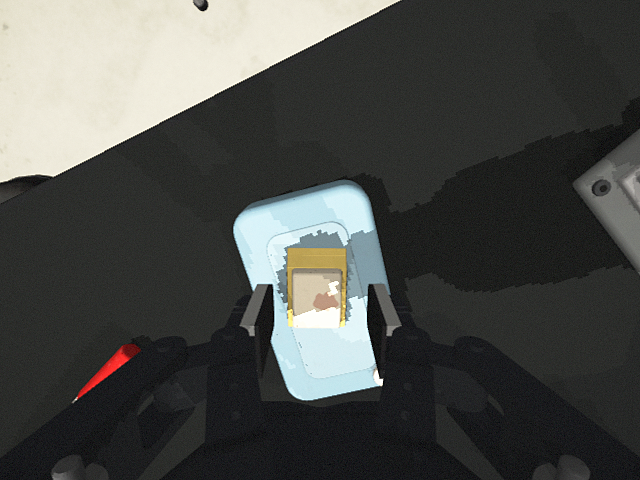

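The fingers straddle the block: pads at columns 271 and 369, block at 288–347, label edge at row 248 and far edge at row 328.

```bash
python3 - <<'E'
from h import *
lab=world('w2',[(288,248.5),(347,248.5)],z=.0215); far=world('w2',[(289,327.5),(346,327.5)],z=.0275)
c=(lab.mean(0)+far.mean(0))/2
a=np.load('w2.npz');T=Ro.from_quat(a['q']).as_matrix();print(c,yaw(lab.mean(0)-far.mean(0)),yaw(T[:,0]),T.T@(c-a['pos']),T[:,2],a['pos'])
E
```

```text
[ 0.47379624 -0.39632694  0.0245    ] 155.6041643909588 155.63646128308915 [ 0.00042943 -0.00194858  0.18396248] [ 6.62638515e-04 -3.84538272e-04 -9.99999707e-01] [ 0.47486936 -0.3946583   0.20846261]
```

```bash
python3 -m crank '[{"dx":-0.1,"dy":-0.17,"dz":-0.5,"rx":0,"ry":0,"rz":0},{"dx":0,"dy":0,"dz":-0.4,"rx":0,"ry":0,"rz":0},{"dx":0,"dy":0,"dz":-0.2,"rx":0,"ry":0,"rz":0},{"dx":0,"dy":0,"dz":0,"rx":0,"ry":0,"rz":0},{"dx":0,"dy":0,"dz":0,"rx":0,"ry":0,"rz":0}]' - ; python3 -m crank '[{"dx":0,"dy":0,"dz":0,"rx":0,"ry":0,"rz":0},{"dx":0,"dy":0,"dz":0,"rx":0,"ry":0,"rz":0},{"dx":0,"dy":0,"dz":0,"rx":0,"ry":0,"rz":0},{"dx":0,"dy":0,"dz":0,"rx":0,"ry":0,"rz":0},{"dx":0,"dy":0,"dz":0,"rx":0,"ry":0,"rz":0},{"dx":0,"dy":0,"dz":0,"rx":0,"ry":0,"rz":0}]' 0
```

```text
t: 3.7
eef_pos: [0.4734, -0.3966, 0.1965]
tool_rot: [0.211, 0.977, 0.0, -0.0]
ft_force: [-0.0, -0.4, 1.0]
opening: 0.0425
grip_force: 0.0
t: 4.2
eef_pos: [0.4735, -0.3968, 0.1971]
tool_rot: [0.211, 0.977, -0.0, 0.0]
ft_force: [-0.5, 1.4, 5.7]
opening: 0.0258
grip_force: 59.3
```

```bash
python3 -m crank '[{"dx":0,"dy":0,"dz":0.5,"rx":0,"ry":0,"rz":0},{"dx":0,"dy":0,"dz":1,"rx":0,"ry":0,"rz":0},{"dx":0,"dy":0,"dz":2,"rx":0,"ry":0,"rz":0},{"dx":0,"dy":0,"dz":2,"rx":0,"ry":0,"rz":0},{"dx":0,"dy":0,"dz":2,"rx":0,"ry":0,"rz":0},{"dx":0,"dy":0,"dz":1,"rx":0,"ry":0,"rz":0},{"dx":0,"dy":0,"dz":0,"rx":0,"ry":0,"rz":0},{"dx":0,"dy":0,"dz":0,"rx":0,"ry":0,"rz":0}]' -
python3 -c "
from h import *
p,d=snap('wrist','w3')
cv2.imwrite('pics/c3.png',cv2.resize(p[200:400,200:440],None,fx=3,fy=3,interpolation=cv2.INTER_CUBIC))"
```

```text
t: 4.87
eef_pos: [0.4735, -0.3966, 0.2819]
tool_rot: [0.211, 0.977, -0.0, 0.0]
ft_force: [-0.8, -0.1, -0.1]
opening: 0.0261
grip_force: 59.1
```

View pics/c3.png

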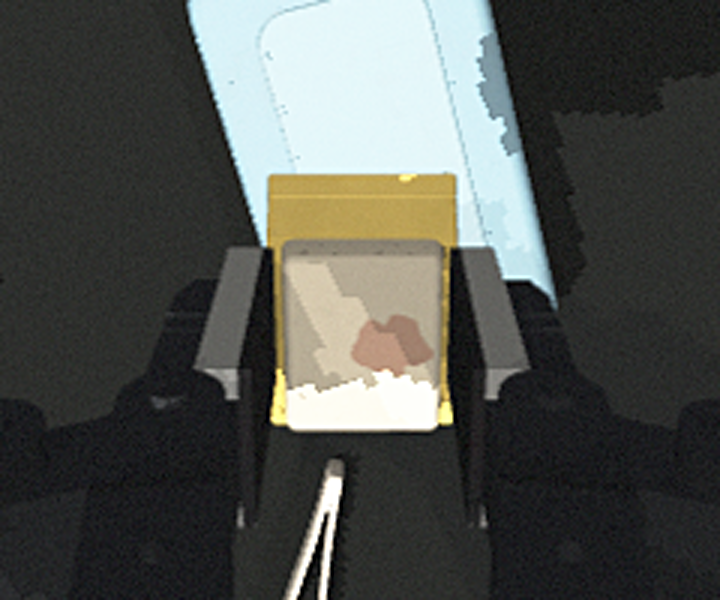

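```bash
python3 -m crank '[{"dx":1.5,"dy":2.7,"dz":0,"rx":0,"ry":0,"rz":0.1},{"dx":1.5,"dy":2.7,"dz":0,"rx":0,"ry":0,"rz":0.1},{"dx":1.5,"dy":2.7,"dz":0,"rx":0,"ry":0,"rz":0.1},{"dx":1.5,"dy":2.7,"dz":0,"rx":0,"ry":0,"rz":0.1},{"dx":1.5,"dy":2.7,"dz":0,"rx":0,"ry":0,"rz":0.1},{"dx":1.5,"dy":2.7,"dz":0,"rx":0,"ry":0,"rz":0.1},{"dx":1.5,"dy":2.7,"dz":0,"rx":0,"ry":0,"rz":0.1},{"dx":0.6,"dy":1.8,"dz":0,"rx":0,"ry":0,"rz":0.07},{"dx":0,"dy":0,"dz":0,"rx":0,"ry":0,"rz":0},{"dx":0,"dy":0,"dz":0,"rx":0,"ry":0,"rz":0}]' -
python3 -c "
from h import *
print(telemetry.state()['joints'])
p,d=snap('wrist','w4')
cv2.imwrite('pics/c4.png',cv2.resize(p[100:400,140:540],None,fx=2,fy=2,interpolation=cv2.INTER_CUBIC))"
```

```text
t: 5.75
eef_pos: [0.5845, -0.1881, 0.2801]
tool_rot: [-0.172, 0.985, 0.001, -0.001]
ft_force: [-0.4, -0.9, -0.3]
opening: 0.026
grip_force: 59.1
[ 0.32672322  0.60459041 -0.08896975  1.69154767  0.06617318  0.85101846
  2.12690171]
```

View pics/c4.png

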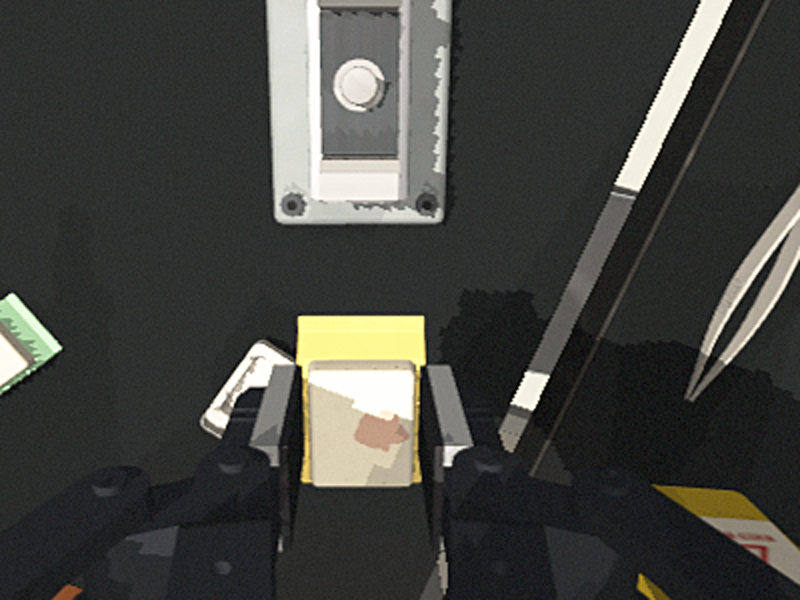

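The clamp is almost in line with the held block. In crop pixels the head is at (358,85), the foot corners are (277,222) and (445,222), and the block's label edge runs from (297,316) to (425,316).

```bash
python3 - <<'E'
from h import *
g=lambda L:[(140+(x+.5)/2-.5,100+(y+.5)/2-.5) for x,y in L]
a=np.load('w4.npz');T=Ro.from_quat(a['q']).as_matrix();P=a['pos']
tl=lambda w:np.round((w-P)@T*1000,1)
print('toolx yaw',yaw(T[:,0]),'toolz',T[:,2])
hd=world('w4',g([(358,85)]),z=.047);print('head',hd,tl(hd))
ft=world('w4',g([(268,0),(452,0),(275,215),(445,215)]),z=.008)
print('foot axis',yaw(ft[:2].mean(0)-ft[2:].mean(0)),np.linalg.norm(ft[2]-ft[3]),tl(ft))
js=world('w4',g([(320,150),(400,150),(320,12),(398,12)]),z=.04);print('seat',tl(js),yaw(js[2:].mean(0)-js[:2].mean(0)))
u=P[2]-.175
lb=world('w4',g([(297,317),(425,317)]),z=u);fr=world('w4',g([(303,483),(420,483)]),z=u+.006)
print('label',tl(lb),'far',tl(fr),yaw(lb.mean(0)-fr.mean(0)))
c=(lb.mean(0)+fr.mean(0))/2;d=hd[0]-c;print('block c',c,'move',d)
# depth checks
print('depths seat/head/foot/label', world('w4',g([(358,85),(340,50),(290,150),(360,340)]))[:,2])
E
```

```text
toolx yaw -160.15073356457194 toolz [-0.00234194  0.00141652 -0.99999625]
head [[ 0.52011138 -0.21285499  0.047     ]] [[ 68.6  -1.9 233.2]]
foot axis -160.1307731686622 0.06093208643165156 [[ 94.2 -31.5 272.2]
 [ 94.2  28.8 272.3]
 [ 22.4 -31.8 272.1]
 [ 22.4  29.1 272.2]]
seat [[ 49.4 -13.4 240.2]
 [ 49.4  10.8 240.2]
 [ 88.4 -12.7 240.2]
 [ 88.5   9.5 240.3]] -159.71190998581497
label [[ 20.5 -15.3 175. ]
 [ 20.5  13.3 175.1]] far [[-18.3 -14.4 168.9]
 [-18.3  12.7 169. ]] -159.9589232523493
block c [ 0.58341931 -0.18914693  0.10812242] move [-0.06330793 -0.02370806 -0.06112242]
depths seat/head/foot/label [0.04416024 0.03747334 0.00649865 0.10580555]
```

```bash
python3 -m crank '[{"dx":-2.1,"dy":-0.8,"dz":0,"rx":0,"ry":0,"rz":0},{"dx":-2.1,"dy":-0.8,"dz":0,"rx":0,"ry":0,"rz":0},{"dx":-2.1,"dy":-0.8,"dz":0,"rx":0,"ry":0,"rz":0},{"dx":0,"dy":0,"dz":-1.5,"rx":0,"ry":0,"rz":0},{"dx":0,"dy":0,"dz":-1.5,"rx":0,"ry":0,"rz":0},{"dx":0,"dy":0,"dz":-1.5,"rx":0,"ry":0,"rz":0},{"dx":0,"dy":0,"dz":0,"rx":0,"ry":0,"rz":0},{"dx":0,"dy":0,"dz":0,"rx":0,"ry":0,"rz":0},{"dx":0,"dy":0,"dz":0,"rx":0,"ry":0,"rz":0}]' -
python3 - <<'E'
from h import *
for i in range(3): s=telemetry.state(); 
p,d=snap('wrist','w5')
T=Ro.from_quat(s['tool_rot']).as_matrix();print(s['eef_pos'],yaw(T[:,0]),T[:,2],s['ft_force'],s['moment'])
cv2.imwrite('pics/c5.png',cv2.resize(p[150:390,200:440],None,fx=2.5,fy=2.5,interpolation=cv2.INTER_CUBIC))
E
```

```text
t: 6.55
eef_pos: [0.5213, -0.2145, 0.237]
tool_rot: [-0.17, 0.985, -0.0, -0.0]
ft_force: [0.8, 0.0, -0.7]
opening: 0.0259
grip_force: 59.1
[ 0.52128926 -0.2145043   0.23701718] -160.3788664083372 [-9.45184931e-05 -4.64706199e-04 -9.99999888e-01] [ 0.78435637  0.03409156 -0.69497683] [ 0.02639311 -0.03771933  0.01930893]
```

View pics/c5.png

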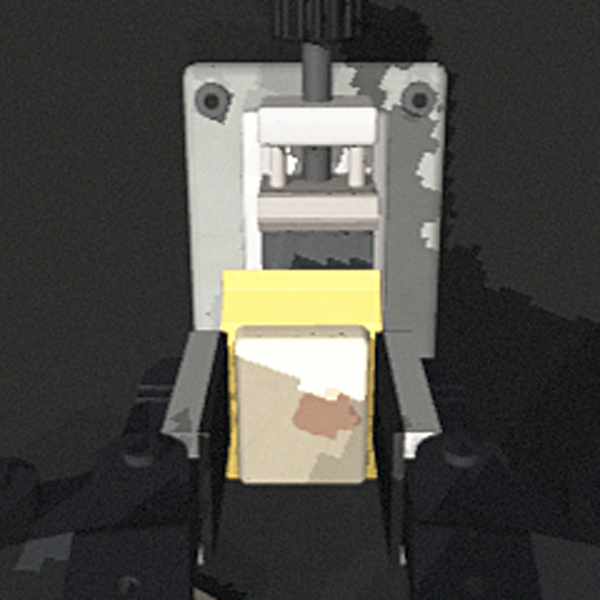

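Here the jaws are at crop columns 258–380 and the block's label edge at 223–381, row 270. The block has to shift sideways towards image right.

```bash
python3 - <<'E'
from h import *
g=lambda L:[(200+(x+.5)/2.5-.5,150+(y+.5)/2.5-.5) for x,y in L]
a=np.load('w5.npz');T=Ro.from_quat(a['q']).as_matrix();P=a['pos']
tl=lambda w:np.round((w-P)@T*1000,1)
jw=world('w5',g([(258,197),(380,197),(258,220),(380,220)]),z=.047);print('jaw top',tl(jw))
ft=world('w5',g([(187,64),(446,64),(196,355),(437,355)]),z=.008);print('foot',tl(ft),yaw(ft[:2].mean(0)-ft[2:].mean(0)))
sc=world('w5',g([(302,100),(330,100)]),z=.033);print('screw shaft',tl(sc))
print('seat edge',tl(world('w5',g([(264,231),(374,231)]),z=.04)))
u=P[2]-.175
lb=world('w5',g([(223,270),(381,270)]),z=u);fr=world('w5',g([(229,480),(376,480)]),z=u+.006)
print('label',tl(lb),'far',tl(fr),'c',tl((lb.mean(0)+fr.mean(0))/2),yaw(lb.mean(0)-fr.mean(0)))
print('depth seat',world('w5',g([(330,240),(320,208)]))[:,2])
for n,h in(('w4head',[.52011,-.21285]),('top',[.5191,-.2145])): print(n,tl(np.array([*h,.047])))
E
```

```text
jaw top [[ 30.   -9.4 190. ]
 [ 30.   14.1 190. ]
 [ 25.4  -9.4 190. ]
 [ 25.4  14.2 190. ]]
foot [[ 50.5 -27.2 229. ]
 [ 50.5  32.  229. ]
 [-22.9 -27.7 229. ]
 [-22.8  33.5 229. ]] -160.03519672188108
screw shaft [[ 46.4  -0.9 204. ]
 [ 46.4   4.7 204. ]]
seat edge [[ 20.8  -8.6 197. ]
 [ 20.8  13.7 197. ]]
label [[ 20.7 -15.  175. ]
 [ 20.8  13.2 175. ]] far [[-18.5 -14.4 169. ]
 [-18.5  12.8 169. ]] c [  1.1  -0.9 172. ] -160.19383327918592
depth seat [0.03729419 0.04546567]
w4head [  0.5   2.  190. ]
top [  2.    0.8 190. ]
```

```bash
python3 -m crank '[{"dx":-0.06,"dy":0.32,"dz":0,"rx":0,"ry":0,"rz":0.003},{"dx":0,"dy":0,"dz":-0.4,"rx":0,"ry":0,"rz":0},{"dx":0,"dy":0,"dz":-0.4,"rx":0,"ry":0,"rz":0},{"dx":0,"dy":0,"dz":-0.2,"rx":0,"ry":0,"rz":0},{"dx":0,"dy":0,"dz":0,"rx":0,"ry":0,"rz":0},{"dx":0,"dy":0,"dz":0,"rx":0,"ry":0,"rz":0},{"dx":0,"dy":0,"dz":0,"rx":0,"ry":0,"rz":0}]' -
python3 - <<'E'
from h import *
p,d=snap('wrist','w6')
cv2.imwrite('pics/c6.png',cv2.resize(p[150:390,200:440],None,fx=2.5,fy=2.5,interpolation=cv2.INTER_CUBIC))
E
```

```text
t: 7.18
eef_pos: [0.5209, -0.2104, 0.2267]
tool_rot: [-0.173, 0.985, -0.0, -0.0]
ft_force: [1.2, -0.3, 0.0]
opening: 0.0261
grip_force: 59.1
```

View pics/c6.png

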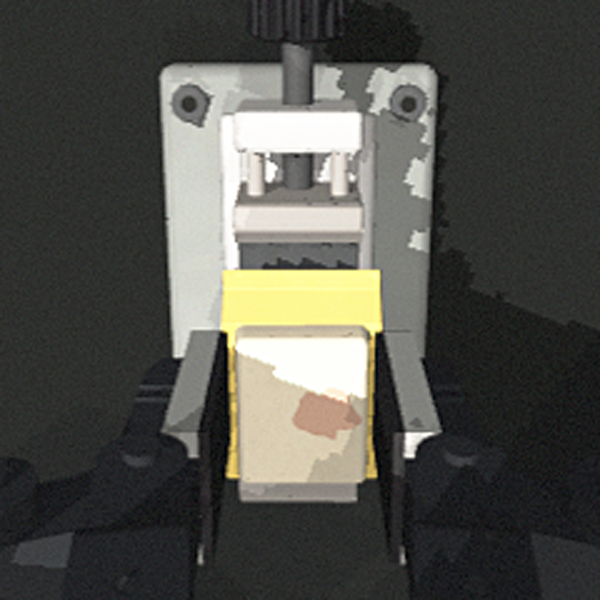

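The jaws are at columns 234–361 and the block at 223–381, so the block is about 0.8 mm too far right. I'll check the position along the jaws numerically.

```bash
python3 - <<'E'
from h import *
g=lambda L:[(200+(x+.5)/2.5-.5,150+(y+.5)/2.5-.5) for x,y in L]
a=np.load('w6.npz');T=Ro.from_quat(a['q']).as_matrix();P=a['pos']
tl=lambda w:np.round((w-P)@T*1000,1)
print('jaw top',tl(world('w6',g([(234,208),(361,208),(234,236),(361,236),(239,500),(357,500)]),z=.047)))
print('foot',tl(world('w6',g([(160,64),(437,64)]),z=.008)))
print('seat edge',tl(world('w6',g([(240,243),(357,243)]),z=.04)))
u=P[2]-.175
lb=world('w6',g([(223,270),(381,270)]),z=u);fr=world('w6',g([(229,480),(376,480)]),z=u+.006)
print('c',tl((lb.mean(0)+fr.mean(0))/2),yaw(T[:,0]),T[:,2])
E
```

```text
jaw top [[ 30.9 -13.2 179.7]
 [ 30.9   9.7 179.7]
 [ 25.6 -13.3 179.7]
 [ 25.6   9.8 179.7]
 [-30.5 -13.6 179.7]
 [-30.5  10.2 179.7]]
foot [[ 51.8 -31.7 218.7]
 [ 51.8  28.3 218.7]]
seat edge [[ 21.8 -12.8 186.7]
 [ 21.8   9.6 186.7]]
c [  1.1  -0.9 172. ] -160.10723625920838 [-5.63110055e-05 -2.60223972e-05 -9.99999998e-01]
```

```bash
python3 -m crank '[{"dx":0.03,"dy":-0.08,"dz":-0.1,"rx":0,"ry":0,"rz":0},{"dx":0,"dy":0,"dz":-0.1,"rx":0,"ry":0,"rz":0},{"dx":0,"dy":0,"dz":-0.1,"rx":0,"ry":0,"rz":0},{"dx":0,"dy":0,"dz":-0.1,"rx":0,"ry":0,"rz":0},{"dx":0,"dy":0,"dz":-0.1,"rx":0,"ry":0,"rz":0},{"dx":0,"dy":0,"dz":0,"rx":0,"ry":0,"rz":0},{"dx":0,"dy":0,"dz":0,"rx":0,"ry":0,"rz":0}]' -; python3 -m crank '[{"dx":0,"dy":0,"dz":-0.1,"rx":0,"ry":0,"rz":0},{"dx":0,"dy":0,"dz":-0.1,"rx":0,"ry":0,"rz":0},{"dx":0,"dy":0,"dz":0,"rx":0,"ry":0,"rz":0},{"dx":0,"dy":0,"dz":0,"rx":0,"ry":0,"rz":0}]' -
```

```text
t: 7.82
eef_pos: [0.5211, -0.2112, 0.2216]
tool_rot: [-0.173, 0.985, 0.0, -0.0]
ft_force: [0.5, 0.1, -0.8]
opening: 0.0261
grip_force: 59.1
t: 8.15
eef_pos: [0.5212, -0.2112, 0.2199]
tool_rot: [-0.173, 0.985, -0.0, 0.0]
ft_force: [0.3, 0.1, 2.7]
opening: 0.026
grip_force: 59.5
```

```bash
python3 -m crank '[{"dx":0,"dy":0,"dz":-0.1,"rx":0,"ry":0,"rz":0},{"dx":0,"dy":0,"dz":-0.1,"rx":0,"ry":0,"rz":0},{"dx":0,"dy":0,"dz":-0.1,"rx":0,"ry":0,"rz":0},{"dx":0,"dy":0,"dz":0,"rx":0,"ry":0,"rz":0},{"dx":0,"dy":0,"dz":0,"rx":0,"ry":0,"rz":0}]' -; python3 -m crank '[{"dx":0,"dy":0,"dz":-0.1,"rx":0,"ry":0,"rz":0},{"dx":0,"dy":0,"dz":-0.1,"rx":0,"ry":0,"rz":0},{"dx":0,"dy":0,"dz":0,"rx":0,"ry":0,"rz":0},{"dx":0,"dy":0,"dz":0,"rx":0,"ry":0,"rz":0}]' -
```

```text
t: 8.57
eef_pos: [0.5212, -0.2113, 0.2168]
tool_rot: [-0.173, 0.985, -0.0, 0.0]
ft_force: [-1.3, 0.5, 5.8]
opening: 0.0259
grip_force: 59.8
t: 8.9
eef_pos: [0.5212, -0.2113, 0.2149]
tool_rot: [-0.173, 0.985, -0.0, 0.0]
ft_force: [-0.9, 0.3, 7.2]
opening: 0.0258
grip_force: 60.0
```

```bash
python3 -m crank '[{"dx":0,"dy":0,"dz":-0.1,"rx":0,"ry":0,"rz":0},{"dx":0,"dy":0,"dz":-0.05,"rx":0,"ry":0,"rz":0},{"dx":0,"dy":0,"dz":0,"rx":0,"ry":0,"rz":0},{"dx":0,"dy":0,"dz":0,"rx":0,"ry":0,"rz":0}]' -; python3 -m crank '[{"dx":0,"dy":0,"dz":-0.05,"rx":0,"ry":0,"rz":0},{"dx":0,"dy":0,"dz":0,"rx":0,"ry":0,"rz":0},{"dx":0,"dy":0,"dz":0,"rx":0,"ry":0,"rz":0}]' -
```

```text
t: 9.23
eef_pos: [0.5212, -0.2112, 0.2137]
tool_rot: [-0.173, 0.985, -0.0, 0.0]
ft_force: [-1.8, 0.7, 8.9]
opening: 0.0257
grip_force: 60.2
t: 9.48
eef_pos: [0.5212, -0.2112, 0.2136]
tool_rot: [-0.173, 0.985, -0.0, 0.0]
ft_force: [-1.9, 0.8, 13.3]
opening: 0.0255
grip_force: 60.7
```

```bash
python3 -m crank '[{"dx":0,"dy":0,"dz":-0.03,"rx":0,"ry":0,"rz":0},{"dx":0,"dy":0,"dz":0,"rx":0,"ry":0,"rz":0},{"dx":0,"dy":0,"dz":0,"rx":0,"ry":0,"rz":0},{"dx":0,"dy":0,"dz":0,"rx":0,"ry":0,"rz":0},{"dx":0,"dy":0,"dz":0,"rx":0,"ry":0,"rz":0},{"dx":0,"dy":0,"dz":0,"rx":0,"ry":0,"rz":0}]' -
python3 - <<'E'
from h import *
p,d=snap('wrist','w7')
s=telemetry.state();print(s['ft_force'],s['moment'],s['eef_pos'])
cv2.imwrite('pics/c7.png',cv2.resize(p[150:390,200:440],None,fx=2.5,fy=2.5,interpolation=cv2.INTER_CUBIC))
E
```

```text
t: 9.98
eef_pos: [0.5212, -0.2112, 0.2136]
tool_rot: [-0.173, 0.985, -0.0, 0.0]
ft_force: [-3.6, 1.7, 15.7]
opening: 0.0258
grip_force: 61.1
[-3.76050473  1.73208231 16.61378197] [0.3513563  0.8242193  0.00888017] [ 0.52117879 -0.21118378  0.21358648]
```

View pics/c7.png

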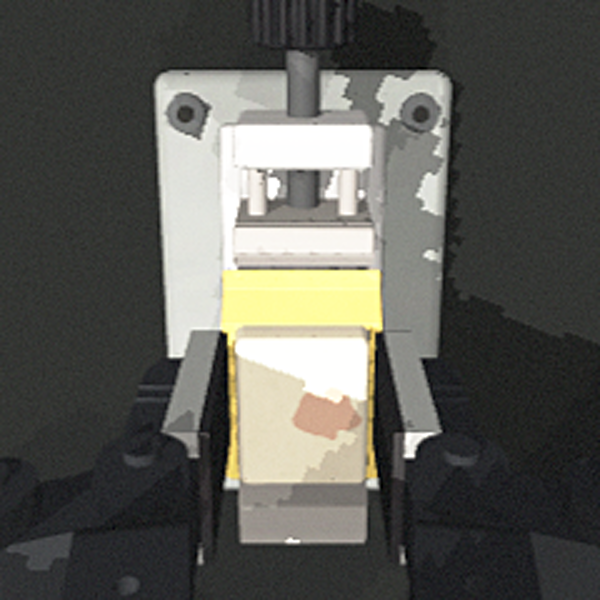

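The block is square between the jaws with its label end to the thumbscrew. The height stopped falling at 0.2136 while the force climbed to 16 N. The earlier force readings fit the ejector's full travel, so the seat is carrying about 7 N.

```bash
python3 -c "
from workcell import workorder
print(workorder.finish_job())"
```

```text
the job is handed in; nothing more can be done
None
```

I handed the job in with the gripper still holding the block pressed home at about 16 N (roughly 7 N of it on the seat), wax up and label end to the thumbscrew; I did not go near the mould, other block or forceps, and no verdict came back.

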